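Find the child-safe dye chest's hidden release and press it

TASK

The drawer of the grey dye chest is held by a concealed catch, worked by one of the four identical flush plates in the chest's top panel; the other three are dummies. Feel across the plates gently with a fingertip until you find the one that gives, press it fully down so that the drawer springs open by itself, then let go and move clear. Do not touch the drawer, and leave everything standing on and around the chest where it is.

Things in the scene. Friction and masses are not known exactly. Their poses are not given: they have to be found in the camera images.
- case: low grey steel dye chest fixed to the table, 200 mm (its x, depth) by 300 mm (its y, width) by 90 mm tall, flat level top. Origin: centre of its underside; its -x side is the drawer front, facing the robot, turned up to 25 degrees. Four identical square push plates in the top, in a row along its y at x = -40, y = -93, -31, +31, +93 mm. Three are dummies on firm rubber (1 mm per 8 N); one, anywhere in the row, is the release.
- drawer: the wide drawer in the chest, front 280 mm wide by 68 mm tall with no handle. Its origin coincides with the chest's origin while shut. Once the catch is freed a spring drives it out by itself along the chest's -x, 55 mm in about half a second to one second, where it stays. It cannot be drawn out while the catch holds.
- release (a joint): how far the release plate, whichever of the four it is (they look the same), is pressed down: 0 at rest, 0.006 m fully down. A spring holds it up: about 1.5 N to start it, 4.5 N fully down. It frees the drawer after 4 mm and springs back when let go.
- pad0 (a point): centre of the upper face of push plate 0, 46 mm square in a 50 mm square opening, 88 mm above the table (2 mm below the panel); the point does not move when the plate is pressed (chest y = -93 mm)
- pad1 (a point): centre of the upper face of push plate 1, 46 mm square in a 50 mm square opening, 88 mm above the table (2 mm below the panel); the point does not move when the plate is pressed (chest y = -31 mm)
- pad2 (a point): centre of the upper face of push plate 2, 46 mm square in a 50 mm square opening, 88 mm above the table (2 mm below the panel); the point does not move when the plate is pressed (chest y = +31 mm)
- pad3 (a point): centre of the upper face of push plate 3, 46 mm square in a 50 mm square opening, 88 mm above the table (2 mm below the panel); the point does not move when the plate is pressed (chest y = +93 mm)
- tin: bystander: small closed round can, 48 mm across and 42 mm tall, standing on the chest's panel behind the plates; origin under its centre
- wax_pen: bystander: batik wax pen, wooden handle and copper nib, 150 mm long and 16 mm thick, lying on the chest's panel behind the plates, its length along its own x; origin on its underside
- jug: bystander: clear plastic measuring jug with a handle, 108 mm across the rim, 125 mm tall, standing to the left of the chest; origin under its centre
- stamp: bystander: copper printing stamp 85 mm square with a handle on top, 82 mm tall, standing to the right of the chest; origin under its centre
- dye_bottle: bystander: white bottle, 60 mm across and 130 mm tall, beyond the chest; origin under its centre
- bowl: bystander: white bowl, 110 mm across and 50 mm tall, beyond the chest; origin under its centre
- brush: bystander: brush 190 mm long lying on the table to the right of the stamp; origin on its underside

How it is judged (in metres and radians):
On the way:
1. the release plate is pressed at least 3.5 mm down (value of joint release above 0.0035 m), for 0.02 s.
At the end, for the whole second after the job is handed in: The drawer has sprung out at least 45 mm (of 55) and is at rest, the release plate is back up (within 1.5 mm), and every bystander is within 20 mm of where it was (x of drawer in the frame of case below -0.045 m and linear speed of drawer below 0.01 m/s and value of joint release below 0.0015 m and distance of each of tin, wax_pen, jug, stamp, dye_bottle, bowl, brush from where it was at the start of the episode below 0.02 m); the robot touches nothing.
It fails at once if a bystander was lifted, carried or pushed more than 20 mm (distance of any of tin, wax_pen, jug, stamp, dye_bottle, bowl, brush from where it was at the start of the episode above 0.02 m).
It fails at once if the robot touched the drawer (over 1 N) (contact force between the arm and drawer above 1 N).
It fails at once if the fingers touched the drawer (over 1 N) (contact force between the fingers and drawer above 1 N).
It fails at once if the fingers bore on something with more than 60 N (contact force between the fingers and anything else above 60 N).
It also fails if it takes over 51 s, if anything falls off the work surface, if the arm or the gripper's body presses on something with over 40 N, if the wrist force passes 120 N, or if a joint passes its speed limit or range.

ROBOT

A 6-joint arm with a two-finger parallel gripper is mounted at the origin on the work surface. World frame = base frame: x ahead of the robot, y to its left, z up, the work surface at z = 0. Lengths are in mm, angles in rad, forces in N, time in s.
With the tool pointing down it reaches from about 400 to 925 mm from the base axis. Payload 12.5 kg.
Tool frame: the origin (TCP) lies midway between the tips of the shut fingers; the grasp point (between the pads) lies 19 mm behind it; z points along the fingers, y is the direction in which the jaws open and shut (so a half turn about z gives the same grasp; the last joint's range is limited). The gripper opens to 95 mm and grips with 3 to 60 N. Pads are 20 mm wide; open, the fingers measure 119 mm over their backs; the gripper's body (75 mm by 180 mm) begins 59 mm behind the grasp point.
Start: joints at [-1.402, 0.491, 1.559, -0, 1.092, -0.106], TCP at [169.619, -601.561, 214.661] pointing down, gripper open.
Joint ranges: [-3.1, 3.1], [-0.84, 2.19], [0.05, 2.79], [-1.13, 4.28], [0.06, 2.93], [-2.69, 2.69]. Speed limits (rad/s): [2.22, 2.22, 2.79, 3.14, 3.14, 3.14].

INTERFACE

Orientations are given as [roll, pitch, yaw] about the fixed x, y, z axes, in that order (R = Rz(yaw) Ry(pitch) Rx(roll)).
In Python, from cell import * gives the robot as it stands. The module is installed in compiled form; this text tells all that it offers.
- The arm moves only by the tool carry_out, never from a script. Its argument "moves" is a list of rows, each an object of numbers: "dx", "dy", "dz": the shift along the tool's x, y, z in m; "twist": the turn about the tool's z in degrees. A call has 1 to 5 rows; each row is the pose to reach, as a shift and turn from the pose commanded when the call began, along the tool's axes at that moment; what a row does not reach only later rows make up. A row lasts 1/10 s, in which the tool goes at most 50 mm and 8.59 degrees, less where a joint would pass 70% of its speed; a pose out of reach is approached as far as the arm can. A call with a gripper value outside its range is refused whole. "grip" is the finger opening in m, from 0 to 0.0951, set as the call begins (left out, the last holds). The fingers move at their own pace and stop on an object; the grip force is fixed at half the most. Time passes only in rows, so rows that repeat a pose let the fingers close. It gives the time, the measured TCP pose, the force and the opening at its end, in the units of the state.
- state(): the state, without advancing time (a new reading comes with each control period).
- read_camera(name): name is "scene" or "top" or "wrist"; returns (picture, depth): 400x640x3 uint8, red, green, blue; 400x640 float32, mm along the optical axis (not along the pixel's ray), 0 where there is no reading.
- camera_info(name): a dict with "mtx" (3x3 intrinsics, pixels), "R" (3x3) and "t" (3): a world point X has camera coordinates R X + t. Camera axes: x right, y down, z forward; pixel columns grow to the right and rows downward; lengths in mm; the calibration is good to about 2 mm. The wrist camera is an equidistant fisheye: a pixel r from the principal point sees the ray r / f radians off the axis. A picture is of the moment at which its call begins: read the wrist's pose just before it. camera_info takes no time and is no camera call; for the wrist camera it gives the pose at the moment of the call.
- job_done(): hands the job in, once; it reports no verdict.
The state is a dict: "t": time; "joints": joint angles; "qvel": joint speeds; "tau": joint torques, N m; "eef_pos": TCP position; "tcp_rot": TCP orientation; "ft_force": force on the tool from outside, world axes, zero at the start; "moment": the same for the moment, N m; "opening": opening from 0.0 (shut) to 1.0 (fully open).
Only numpy, scipy, OpenCV 4.12 (cv2) and the standard library are available. Lean on these libraries where they do the work, as an engineer would, in place of code of your own. Each camera call takes 0.05 s, during which the arm holds its last target. There are 200 camera calls.

## Working session

There is one attempt and no reset: what is moved stays moved. The work goes in short steps, Python scripts to look and compute and a tool call to move; the robot and the scene stay as the last step left them, time stands still between calls to the robot, and variables do not carry over. Pictures are saved under pics/ and viewed, about 8 in all and at most 12, crops included, and the job is handed in when it is done.

Besides the shell and the picture viewer there is one more tool, called after "Call:" by a JSON object that holds its "api" and its "payload", one argument or row to a line. carry_out: Moves the arm, as the interface text tells. Its arguments: {"type":"object","properties":{"moves":{"type":"array","items":{"type":"object","properties":{"dx":{"type":"number"},"dy":{"type":"number"},"dz":{"type":"number"},"twist":{"type":"number"}}}},"grip":{"type":"number"}},"required":["moves"]}

```bash
mkdir -p pics
python3 - <<'E'
from cell import *
import cv2,numpy as np
s=state();print(s)
for n in("scene","top"):
    p,d=read_camera(n);cv2.imwrite(f"pics/{n}.png",p[:,:,::-1]);np.savez(f"{n}.npz",p=p,d=d);print(n,camera_info(n))
E
```

```text
{'t': 0.0, 'joints': array([-1.40158122e+00,  4.91542303e-01,  1.55945503e+00,  5.74064181e-06,
        1.09171144e+00, -1.05609349e-01]), 'qvel': array([-1.66424358e-04, -1.77036100e-05,  7.63293976e-04,  8.70026162e-04,
       -2.43980670e-04, -3.78766744e-04]), 'tau': array([-1.59895280e-03, -6.12655878e+01, -2.58182448e+01,  6.92019006e-02,
        4.82033542e-02, -7.17200328e-05]), 'eef_pos': array([ 169.58647824, -601.29270047,  214.07055325]), 'tcp_rot': array([-3.14048329e+00, -1.22716526e-04,  2.74821738e-01]), 'ft_force': array([ 0.79786203, -0.25267942,  0.33122786]), 'moment': array([0.0100989 , 0.03333506, 0.0297328 ]), 'opening': 1.0014209332120325}
scene {'mtx': array([[467.68005179,   0.        , 322.9843271 ],
       [  0.        , 467.68005179, 200.53873947],
       [  0.        ,   0.        ,   1.        ]]), 'R': array([[ 0.07723332,  0.99694793,  0.01139509],
       [ 0.75048121, -0.05060781, -0.65895129],
       [-0.65636344,  0.05944479, -0.7520993 ]]), 't': array([ -47.62045201, -395.81823762, 1551.25433391])}
top {'mtx': array([[412.32239538,   0.        , 321.20112779],
       [  0.        , 412.32239538, 202.21885824],
       [  0.        ,   0.        ,   1.        ]]), 'R': array([[ 0.02784266, -0.99958538, -0.007339  ],
       [-0.99763948, -0.02732593, -0.06299803],
       [ 0.06277137,  0.00907571, -0.99798667]]), 't': array([  -5.75271206,  613.48948982, 1021.94473843])}
```

View pics/top.png

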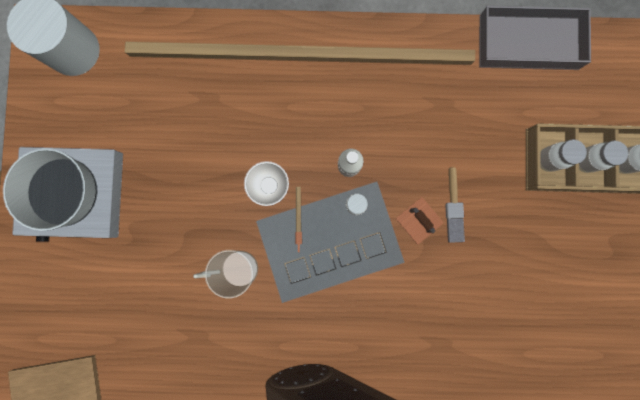

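View pics/scene.png

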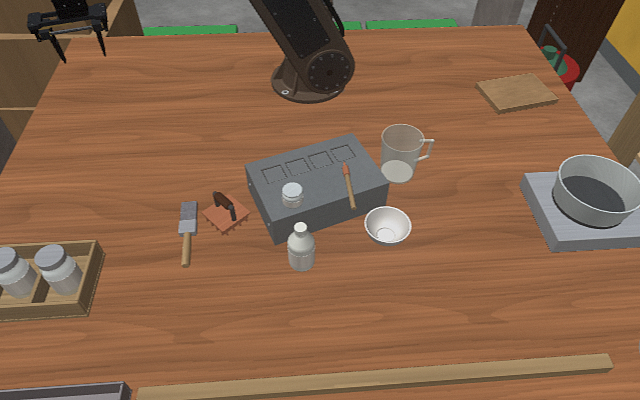

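The top view shows the plates at about (297,270), (322,262), (348,253) and (373,245). The leftmost is pad3 (+y). The pen nib is at (298,247) and the tin at (357,204).

```bash
cat > h.py <<'E'
import numpy as np
def cast(ci,px,z):
    M=ci["mtx"];R=ci["R"];t=ci["t"];c=-R.T@t
    d=R.T@np.linalg.solve(M,np.array([px[0],px[1],1.]))
    return c+d*(z-c[2])/d[2]
E
python3 - <<'E'
from cell import *
from h import *
import cv2
z=np.load("top.npz");p=z["p"];d=z["d"];ci=camera_info("top")
# heights from depth
v,u=np.mgrid[:400,:640]
P=np.stack([(u-ci["mtx"][0,2])/ci["mtx"][0,0]*d,(v-ci["mtx"][1,2])/ci["mtx"][1,1]*d,d],-1)
W=(P-ci["t"])@ci["R"]
m=((W[...,2]>78)&(W[...,2]<140)&(u>250)&(u<410)&(v>175)&(v<305)&(d>0)).astype(np.uint8)
m=cv2.morphologyEx(m,cv2.MORPH_OPEN,np.ones((15,15)))
c=max(cv2.findContours(m,0,1)[0],key=cv2.contourArea)
r=cv2.minAreaRect(c);print(r)
Q=np.array([cast(ci,b,90)[:2] for b in cv2.boxPoints(r)]);print(Q)
print(np.linalg.norm(np.diff(Q,axis=0),axis=1))
o=Q.mean(0)
e=[Q[1]-Q[0],Q[2]-Q[1]];L=max(e,key=np.linalg.norm);L*=np.sign(L[1])
a=np.arctan2(-L[0],L[1]);print("centre",o,"yaw",a,np.degrees(a))
R=np.array([[np.cos(a),-np.sin(a)],[np.sin(a),np.cos(a)]])
for i,y in enumerate((-93,-31,31,93)):print(i,o+R@[-40,y])
for q in((373,245),(348,253),(322,262),(297,270)):print(cast(ci,q,88))
E
```

```text
((326.99163818359375, 233.6779327392578), (70.76197814941406, 128.3769073486328), 73.39302062988281)
[[ 567.29819191  164.19937188]
 [ 661.78222084 -122.9320939 ]
 [ 504.01673749 -173.10364551]
 [ 411.06932003  111.14967786]]
[302.27753864 165.55099615 299.06382974]
centre [536.04161757  -5.17167242] yaw 0.3179013611255619 18.214406293958955
0 [ 527.11523835 -106.01471756]
1 [507.73566479 -47.12132125]
2 [488.35609124  11.77207506]
3 [468.97651768  70.66547137]
[ 512.10481744 -113.44726076   88.        ]
[491.8351835  -55.41463549  88.        ]
[469.21048628   4.80051042  88.        ]
[449.00791308  62.64465545  88.        ]
```

Call:
{"api": "carry_out", "payload": {
  "moves": [
    {"dx": 0.035,"dy": -0.0285},
    {"dx": 0.07,"dy": -0.057},
    {"dx": 0.105,"dy": -0.0855},
    {"dx": 0.14,"dy": -0.114},
    {"dx": 0.175,"dy": -0.1425}
  ],
  "grip": 0
}}

```text
schema error: expected keys dx, dy, dz, twist
```

Call:
{"api": "carry_out", "payload": {
  "moves": [
    {"dx": 0.035,"dy": -0.0285},
    {"dx": 0.07,"dy": -0.057},
    {"dx": 0.105,"dy": -0.0855},
    {"dx": 0.14,"dy": -0.114},
    {"dx": 0.175,"dy": -0.1425}
  ]
}}

```text
schema error: expected keys dx, dy, dz, twist
```

Call:
{"api": "carry_out", "payload": {
  "moves": [
    {"dx": 0.035,"dy": -0.0285},
    {"dx": 0.07,"dy": -0.057},
    {"dx": 0.11,"dy": -0.09,"twist": 0},
    {"dx": 0.11,"dy": -0.09},
    {"dx": 0.11,"dy": -0.09}
  ]
}}

```text
schema error: expected keys dx, dy, dz, twist
```

Run:
```python
from cell import *
import cv2,numpy as np
s=state();ci=camera_info("wrist");p,d=read_camera("wrist");cv2.imwrite("pics/w1.png",p[:,:,::-1]);np.savez("w1.npz",p=p,d=d,R=ci["R"],t=ci["t"],mtx=ci["mtx"])
print(s["t"],s["eef_pos"],s["tcp_rot"],s["ft_force"],s["opening"],ci)
```

```text
0.1 [ 169.5849227  -601.33961925  214.15214056] [-3.14068047e+00 -7.56366266e-05  2.74809661e-01] [-0.81375181  0.0447507  -1.01112548] 1.0011165373684208 {'mtx': array([[309.70691629,   0.        , 319.36910687],
       [  0.        , 309.70691629, 201.13051789],
       [  0.        ,   0.        ,   1.        ]]), 'R': array([[ 2.71560827e-01, -9.62421100e-01, -5.87117088e-04],
       [-9.26928131e-01, -2.61710026e-01,  2.68909096e-01],
       [-2.58957442e-01, -7.24809610e-02, -9.63165382e-01]]), 't': array([-624.51809523,  -30.27744047,  390.32222863])}
```

View pics/w1.png

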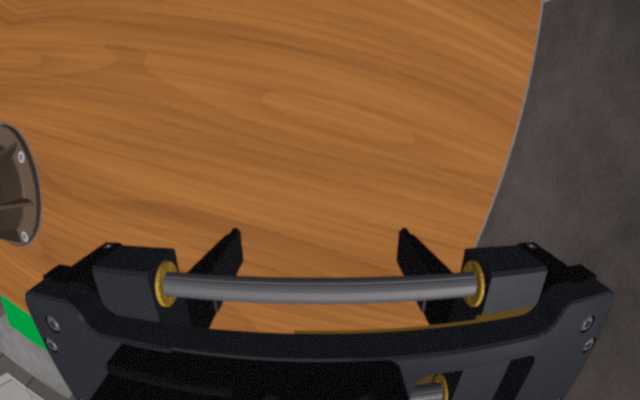

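The moves were refused because every row needs all four keys. The picture only shows bare table from the start pose, with the robot base at the left edge (10,185). I'll resend the moves.

Call:
{"api": "carry_out", "payload": {
  "moves": [
    {"dx": 0.035,"dy": -0.0285,"dz": 0,"twist": 0},
    {"dx": 0.07,"dy": -0.057,"dz": 0,"twist": 0},
    {"dx": 0.105,"dy": -0.0855,"dz": 0,"twist": 0},
    {"dx": 0.14,"dy": -0.114,"dz": 0,"twist": 0},
    {"dx": 0.175,"dy": -0.1425,"dz": 0,"twist": 0}
  ],
  "grip": 0
}}

```text
t: 0.65
eef_pos: [300.0, -415.3, 214.6]
tcp_rot: [-3.142, -0.0, 0.274]
ft_force: [1.1, -0.6, 0.6]
opening: 0.638
```

Call:
{"api": "carry_out", "payload": {
  "moves": [
    {"dx": 0.035,"dy": -0.0285,"dz": 0,"twist": 0},
    {"dx": 0.07,"dy": -0.057,"dz": 0,"twist": 0},
    {"dx": 0.105,"dy": -0.0855,"dz": 0,"twist": 0},
    {"dx": 0.14,"dy": -0.114,"dz": 0,"twist": 0},
    {"dx": 0.175,"dy": -0.1425,"dz": 0,"twist": 0}
  ]
}}

```text
t: 1.15
eef_pos: [429.9, -230.6, 214.7]
tcp_rot: [3.141, -0.0, 0.275]
ft_force: [1.1, -1.2, 0.3]
opening: 0.216
```

Call:
{"api": "carry_out", "payload": {
  "moves": [
    {"dx": 0.03,"dy": -0.024,"dz": 0,"twist": 0},
    {"dx": 0.06,"dy": -0.045,"dz": 0,"twist": 0},
    {"dx": 0.06,"dy": -0.06,"dz": 0,"twist": 0},
    {"dx": 0.06,"dy": -0.06,"dz": 0,"twist": 0},
    {"dx": 0.06,"dy": -0.06,"dz": 0,"twist": 0}
  ]
}}

```text
t: 1.65
eef_pos: [470.2, -158.5, 214.6]
tcp_rot: [3.141, 0.0, 0.275]
ft_force: [0.3, -0.1, -0.5]
opening: 0.005
```

```bash
cat > w.py <<'E'
from cell import *
import cv2,numpy as np,sys
s=state();ci=camera_info("wrist");p,d=read_camera("wrist");n=sys.argv[1]
cv2.imwrite(f"pics/{n}.png",p[:,:,::-1]);np.savez(n+".npz",p=p,d=d,R=ci["R"],t=ci["t"],mtx=ci["mtx"])
print(s["t"],s["eef_pos"],s["tcp_rot"],s["ft_force"],s["opening"])
E
python3 w.py w2
```

```text
1.65 [ 470.17670797 -158.53846649  214.63743338] [3.14146077e+00 2.65757899e-04 2.75114737e-01] [ 0.30725354 -0.10001021 -0.5193195 ] 0.005062197733699903
```

View pics/w2.png

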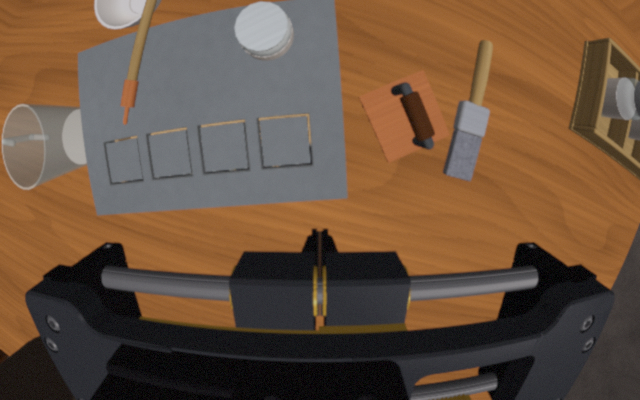

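The wrist view shows all four plates: pad0 (285,141), pad1 (224,147), pad2 (170,154), pad3 (125,160). The shut fingertips are at (320,235).

Run:
```python
import numpy as np
z=np.load("w2.npz");M,R,t=z["mtx"],z["R"],z["t"];c=-R.T@t
e=np.array([470.18,-158.54]);y=.275
tx=np.array([np.cos(y),np.sin(y)]);ty=np.array([np.sin(y),-np.cos(y)])
P=[]
for q in((285,141),(224,147),(170,154),(125,160)):
    v=np.array(q)-M[:2,2];r=np.hypot(*v);th=r/M[0,0]
    d=R.T@np.r_[v/r*np.sin(th),np.cos(th)]
    p=(c+d*(88-c[2])/d[2])[:2];P.append(p)
    print(p.round(1),"tool dx,dy",((p-e)@tx).round(1),((p-e)@ty).round(1))
D=P[3]-P[0];print(np.linalg.norm(D),np.degrees(np.arctan2(-D[0],D[1])))
```

```text
[ 512.1 -112.4] tool dx,dy 52.9 -33.0
[491.4 -54.7] tool dx,dy 48.6 -94.1
[470.3   2.8] tool dx,dy 44.0 -155.2
[450.6  59.8] tool dx,dy 40.4 -215.4
182.8639001926764 19.668611315556536
```

Call:
{"api": "carry_out", "payload": {
  "moves": [
    {"dx": 0.026,"dy": -0.017,"dz": 0.02,"twist": 0},
    {"dx": 0.053,"dy": -0.0335,"dz": 0.045,"twist": 0},
    {"dx": 0.053,"dy": -0.0335,"dz": 0.085,"twist": 0},
    {"dx": 0.053,"dy": -0.0335,"dz": 0.115,"twist": 0},
    {"dx": 0.053,"dy": -0.0335,"dz": 0.115,"twist": 0}
  ]
}}

```text
t: 2.2
eef_pos: [510.7, -112.2, 96.6]
tcp_rot: [-3.138, 0.005, 0.273]
ft_force: [-0.8, -0.8, 0.2]
opening: 0.004
```

Call:
{"api": "carry_out", "payload": {
  "moves": [
    {"dx": 0,"dy": 0,"dz": 0.006,"twist": 0},
    {"dx": 0,"dy": 0,"dz": 0.01,"twist": 0},
    {"dx": 0,"dy": 0,"dz": 0.012,"twist": 0},
    {"dx": 0,"dy": 0,"dz": 0.013,"twist": 0},
    {"dx": 0,"dy": 0,"dz": 0.013,"twist": 0}
  ]
}}

```text
t: 2.7
eef_pos: [512.9, -112.1, 87.5]
tcp_rot: [3.14, -0.001, 0.275]
ft_force: [-1.8, -2.4, 6.4]
opening: 0.002
```

Call:
{"api": "carry_out", "payload": {
  "moves": [
    {"dx": 0,"dy": 0,"dz": 0.001,"twist": 0},
    {"dx": 0,"dy": 0,"dz": 0.001,"twist": 0},
    {"dx": 0,"dy": 0,"dz": 0.001,"twist": 0}
  ]
}}

```text
t: 3.0
eef_pos: [512.9, -112.1, 87.0]
tcp_rot: [3.14, -0.001, 0.275]
ft_force: [-3.6, -2.5, 10.4]
opening: 0.003
```

Pad0 is firm at 8 N/mm, so it is a dummy. I'll lift, move to pad1 and press it about the same way.

Call:
{"api": "carry_out", "payload": {
  "moves": [
    {"dx": 0,"dy": 0,"dz": -0.024,"twist": 0},
    {"dx": -0.002,"dy": -0.03,"dz": -0.024,"twist": 0},
    {"dx": -0.0042,"dy": -0.062,"dz": -0.024,"twist": 0},
    {"dx": -0.0042,"dy": -0.062,"dz": -0.014,"twist": 0},
    {"dx": -0.0042,"dy": -0.062,"dz": -0.008,"twist": 0}
  ]
}}

```text
t: 3.5
eef_pos: [491.9, -52.8, 93.6]
tcp_rot: [3.141, -0.001, 0.276]
ft_force: [-0.6, -1.3, 0.6]
opening: 0.006
```

Call:
{"api": "carry_out", "payload": {
  "moves": [
    {"dx": 0,"dy": 0,"dz": 0.003,"twist": 0},
    {"dx": 0,"dy": 0,"dz": 0.006,"twist": 0},
    {"dx": 0,"dy": 0,"dz": 0.008,"twist": 0},
    {"dx": 0,"dy": 0,"dz": 0.008,"twist": 0},
    {"dx": 0,"dy": 0,"dz": 0.008,"twist": 0}
  ]
}}

```text
t: 4.0
eef_pos: [491.8, -53.4, 85.6]
tcp_rot: [3.141, -0.0, 0.274]
ft_force: [-0.2, -0.7, 1.6]
opening: 0.005
```

Pad1 gives: only 1.6 N at 2.4 mm down. I'll press it fully.

Call:
{"api": "carry_out", "payload": {
  "moves": [
    {"dx": 0,"dy": 0,"dz": 0.002,"twist": 0},
    {"dx": 0,"dy": 0,"dz": 0.0035,"twist": 0},
    {"dx": 0,"dy": 0,"dz": 0.004,"twist": 0},
    {"dx": 0,"dy": 0,"dz": 0.004,"twist": 0},
    {"dx": 0,"dy": 0,"dz": 0.004,"twist": 0}
  ]
}}

```text
t: 4.5
eef_pos: [491.9, -53.3, 82.2]
tcp_rot: [3.141, -0.001, 0.275]
ft_force: [-2.1, -3.5, 11.8]
opening: 0.003
```

Call:
{"api": "carry_out", "payload": {
  "moves": [
    {"dx": 0,"dy": 0,"dz": -0.02,"twist": 0},
    {"dx": 0,"dy": 0,"dz": -0.06,"twist": 0},
    {"dx": 0,"dy": 0,"dz": -0.1,"twist": 0},
    {"dx": 0,"dy": 0,"dz": -0.14,"twist": 0},
    {"dx": 0,"dy": 0,"dz": -0.14,"twist": 0}
  ]
}}

```text
t: 5.0
eef_pos: [493.3, -53.2, 225.9]
tcp_rot: [3.138, -0.007, 0.275]
ft_force: [0.5, 0.3, -0.9]
opening: 0.009
```

Call:
{"api": "carry_out", "payload": {
  "moves": [
    {"dx": 0,"dy": 0,"dz": 0,"twist": 0},
    {"dx": 0,"dy": 0,"dz": 0,"twist": 0},
    {"dx": 0,"dy": 0,"dz": 0,"twist": 0},
    {"dx": 0,"dy": 0,"dz": 0,"twist": 0},
    {"dx": 0,"dy": 0,"dz": 0,"twist": 0}
  ]
}}

```text
t: 5.5
eef_pos: [491.6, -53.0, 221.0]
tcp_rot: [-3.141, 0.001, 0.275]
ft_force: [-0.4, -0.1, -0.6]
opening: 0.005
```

```bash
python3 w.py w3
```

```text
5.5 [491.55218671 -53.048595   220.97814038] [-3.14105680e+00  1.03993785e-03  2.74784616e-01] [-0.41688597 -0.11300724 -0.57314601] 0.004729348619411204
```

View pics/w3.png

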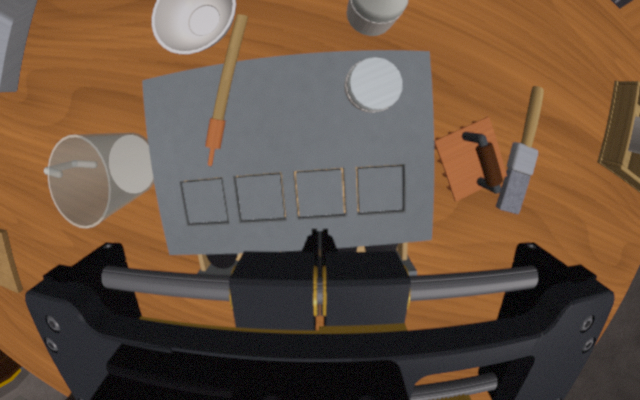

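The wrist view shows the drawer out below the front edge, with wooden sides at (203,262) and (403,250) and contents visible. The bystanders look unmoved. I'll check with the fixed cameras.

Run:
```python
from cell import *
import cv2,numpy as np
ps=[]
for n in("top","scene"):
    p,d=read_camera(n);o=np.load(n+".npz")["p"]
    df=cv2.absdiff(p,o).max(2);ps.append(np.hstack([p[100:330,180:480],cv2.merge([df]*3)[100:330,180:480]]))
cv2.imwrite("pics/chk.png",np.vstack(ps)[:,:,::-1])
```

```text
(no output)
```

View pics/chk.png

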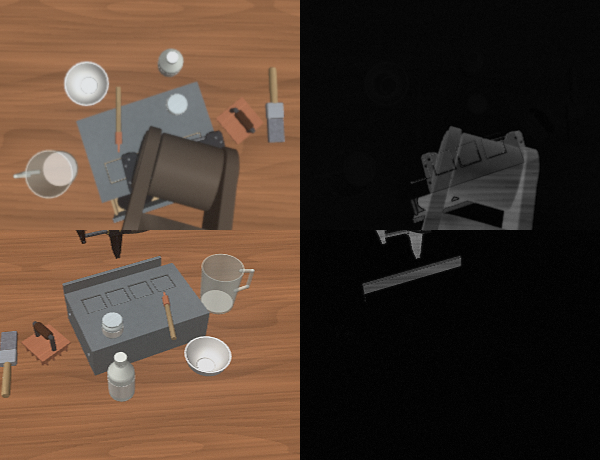

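Run:
```python
from cell import *
from h import *
ci=camera_info("scene");a=np.radians(19.7);ex=np.array([np.cos(a),np.sin(a)]);o=np.array([518.6,-12.6])
for q in((244,156),(341,130)):
    for z in(78,84):print(z,(cast(ci,q,z)[:2]-o)@ex+100)
s=state();print(s["t"],s["ft_force"])
```

```text
78 -42.06491759986696
84 -35.7061120556765
78 -35.55833360064298
84 -29.246653596263627
5.65 [-0.20187417 -0.00243562 -0.55894068]
```

The rough pixel estimate gives only 30–42 mm, so I'll measure it properly with the depth image after a short wait.

Call:
{"api": "carry_out", "payload": {
  "moves": [
    {"dx": 0,"dy": 0,"dz": 0,"twist": 0},
    {"dx": 0,"dy": 0,"dz": 0,"twist": 0},
    {"dx": 0,"dy": 0,"dz": 0,"twist": 0},
    {"dx": 0,"dy": 0,"dz": 0,"twist": 0},
    {"dx": 0,"dy": 0,"dz": 0,"twist": 0}
  ]
}}

```text
t: 6.15
eef_pos: [491.7, -53.1, 221.6]
tcp_rot: [3.141, -0.0, 0.275]
ft_force: [1.0, -1.0, -0.0]
opening: 0.005
```

Run:
```python
from cell import *
from h import *
import cv2
a=np.radians(19.7);R2=np.array([[np.cos(a),-np.sin(a)],[np.sin(a),np.cos(a)]]);o=np.array([518.6,-12.6])
ci=camera_info("scene");p,d=read_camera("scene");z0=np.load("scene.npz")
v,u=np.mgrid[:400,:640]
def W(d):
    P=np.stack([(u-ci["mtx"][0,2])/ci["mtx"][0,0]*d,(v-ci["mtx"][1,2])/ci["mtx"][1,1]*d,d],-1)
    w=(P-ci["t"])@ci["R"]; return np.dstack([(w[...,:2]-o)@R2,w[...,2]])
for nm,w in(("before",W(z0["d"])),("after",W(d))):
    L=w.reshape(-1,3);k=(L[:,2]>55)&(L[:,2]<105)&(abs(L[:,1])<120)&(L[:,0]>-220)&(L[:,0]<-50)
    print(nm,"front x pctl",np.percentile(L[k][:,0],[0,1,3,10]).round(1),"back/y n",k.sum())
    for x in range(-175,-80,5):
        j=k&(L[:,0]>=x)&(L[:,0]<x+5);print(x,j.sum(),np.median(L[j][:,2]).round(1) if j.any() else "",end="; ")
    print()
```

```text
before front x pctl [-103.8 -102.4 -100.6  -96.1] back/y n 1365
-175 0 ; -170 0 ; -165 0 ; -160 0 ; -155 0 ; -150 0 ; -145 0 ; -140 0 ; -135 0 ; -130 0 ; -125 0 ; -120 0 ; -115 0 ; -110 0 ; -105 48 90.4; -100 120 91.5; -95 127 91.7; -90 125 91.3; -85 125 91.4; 
after front x pctl [-158.2 -155.4 -153.4 -149. ] back/y n 2117
-175 0 ; -170 0 ; -165 0 ; -160 26 76.2; -155 123 77.1; -150 513 68.4; -145 77 68.5; -140 0 ; -135 0 ; -130 0 ; -125 0 ; -120 0 ; -115 0 ; -110 0 ; -105 41 90.3; -100 124 91.5; -95 126 91.5; -90 119 91.6; -85 139 91.6;
```

The front edge went from −103 to about −157, so the drawer is out roughly 54 mm, which is full travel.

```bash
python3 -c "
from cell import *
job_done()"
```

```text
the job is handed in; nothing more can be done
```

The drawer sprang open on its own, and the job is handed in at about 6.2 s of the 51 s allowed. I felt pad0 with the shut fingertips and found it firm (10 N at 1 mm, a dummy). Pad1 gave way (1.6 N at 2.4 mm), so I pressed it to its stop, about 6 mm at 12 N, then lifted 140 mm clear.

**Last checks:**
- **Drawer:** depth before and after puts the front edge about 54 mm further out. An earlier rough estimate from hand-picked pixels gave only 30–42 mm; the depth measurement replaced it. I took it once, so I did not check separately that the drawer was at rest.
- **Bystanders:** the before/after camera differences show no movement of any of them.
- **Contact:** the wrist force is about zero, within noise, so the arm is touching nothing.
- **Release plate:** I did not measure it springing back. It is free of contact, and the pictures show nothing unusual.

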